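Point out the horns for the next weld

ROBOT

A 7-joint arm with a two-finger parallel gripper is mounted at the origin on the work surface. World frame = base frame: x ahead of the robot, y to its left, z up, the work surface at z = 0. Lengths are in m, angles in rad, forces in N, time in s.
With the tool pointing down it reaches from about 0.4 to 0.75 m from the base axis. Payload 19.5 kg.
Tool frame: the origin (TCP) lies at the very end of the fingers, on their centre line; the grasp point (between the pads) lies 19 mm behind it; z points along the fingers, x is the direction in which the jaws open and shut, and the axes are right-handed (so a half turn about z gives the same grasp; the last joint's range is limited). The gripper opens to 85 mm and grips with 20 to 120 N. Pads are 22 mm wide; open, the fingers measure 114 mm over their backs; the gripper's body (76 mm by 85 mm) begins 54 mm behind the grasp point. The pads swing forward as they close: fully open they stand 13 mm farther back than shut.
Start: joints at [-1.176, 0.707, -0.028, 1.485, 0.022, 0.951, -0.075], TCP at [0.243, 0.521, 0.231] pointing down, gripper open.
Joint ranges: [-2.71, 2.71], [-0.32, 2.16], [-1.57, 1.52], [0, 2.45], [-1.46, 4.6], [0, 2.02], [-2.83, 2.83]. Speed limits (rad/s): [1.89, 1.89, 2.57, 2.57, 3.01, 3.01, 3.01].

INTERFACE

Orientations are given as a unit quaternion [x, y, z, w].
In Python, from cell import observe, snapshot, get_calibration, finish_job, search_frame, trace gives the robot as it stands.
- The arm moves only by the tool move_arm, never from a script. Its argument "moves" is a list of rows, each a list of 3 entries, a list of its own where there are three numbers: the gripper's target within -1 to 1 (shut at 1, half-way at 0, fully open at -1), then the shift along the tool's x, y, z in m, then the turn about the tool's z in degrees. A call has 1 to 10 rows; each row is the pose to reach, as a shift and turn from the pose measured when the call began, along the tool's axes at that moment; what a row does not reach only later rows make up. A row lasts 1/8 s, in which the tool goes at most 62.5 mm and 10.7 degrees, less where a joint would pass 70% of its speed; a pose out of reach is approached as far as the arm can. A call with a gripper value outside its range is refused whole. The fingers move at their own pace and stop on an object; the grip force is fixed at half the most. Time passes only in rows, so rows that repeat a pose let the fingers close. It gives the time, the measured TCP pose, the force and the opening at its end, in the units of the state.
- observe(): the state, without advancing time (a new reading comes with each control period).
- snapshot(name): name is "scene" or "side" or "wrist"; returns the picture (420x560x3 uint8, red, green, blue); there is no depth.
- get_calibration(name): a dict with "intrinsics" (3x3 intrinsics, pixels), "R" (3x3) and "t" (3): a world point X has camera coordinates R X + t. Camera axes: x right, y down, z forward; pixel columns grow to the right and rows downward; lengths in m; the calibration is good to about 2 mm. A picture is of the moment at which its call begins: read the wrist's pose just before it. get_calibration takes no time and is no camera call; for the wrist camera it gives the pose at the moment of the call.
- finish_job(): hands the job in, once; it reports no verdict.
Trained networks look in the newest picture that a camera, given by its name, has taken for a name from the list of things; names that differ only in an ending like _2 or _b are one class to them, and where a whole thing is asked for, a point or a joint stands for the part that bears it (a point fixed in the world has none). Each returns a list of dicts, best first, with "score" (0 to 1); they miss things now and then, are a little off and sometimes report something else, mostly with a low value. They report only what shows in the picture. A call takes as long as a camera call. They do not tell look-alikes from the thing itself.
- search_frame(camera, query): "uv" ([column, row] in pixels, amid what is visible of it).
- trace(camera, query): "mask" (420x560 bool, what is visible of it) and "uv" ([column, row] in pixels, amid what is visible of it).
The state is a dict: "t": time; "joint_pos": joint angles; "qd": joint speeds; "tau": joint torques, N m; "eef_pos": TCP position; "ee_rot": TCP orientation; "force": force on the tool from outside, world axes, zero at the start; "wrist_torque": the same for the moment, N m; "opening": finger opening in m.
Only numpy, scipy, OpenCV 4.12 (cv2) and the standard library are available. Lean on these libraries where they do the work, as an engineer would, in place of code of your own. Each camera call takes 0.05 s, during which the arm holds its last target. There are 200 camera calls.

TASK

Press the black push button in the round grey housing to start the overhead recorder, then point out to the sculptor which brass horns are to be welded next: first the tallest of the three, then the shortest. Point from above with the spot midway between the fingertips directly over the upper end of the horn's tube, the fingertips about 3 cm above it and touching nothing, and stay still for two seconds on the tallest; finish still pointing at the shortest. Touch none of the horns, leave everything else on the bench where it is, and travel well above the horns so that you never come down over the middle-sized one.

Things in the scene. Friction and masses are not known exactly. Their poses are not given: they have to be found in the camera images.
- horn_tall: The tallest of three cut-off brass horn bells, standing on the wide flare with its narrow tube straight up. 165 mm high, flare 116 mm across at the bench, tube about 20 mm across, ending in a 23 mm collar. Loose; only to be pointed at, never touched. Origin: centre of the underside, on the bench; z up.
- horn_tall_top (a point): Centre of the upper end of the tube of the tallest of the three brass horn bells, 165 mm above the bench, on its axis.
- horn_middle: The middle-sized one of three cut-off brass horn bells, standing on the wide flare with its narrow tube straight up. 115 mm high, flare 106 mm across at the bench, tube about 20 mm across, ending in a 23 mm collar. Loose; only to be pointed at, never touched. Origin: centre of the underside, on the bench; z up.
- horn_middle_top (a point): Centre of the upper end of the tube of the middle-sized one of the three brass horn bells, 115 mm above the bench, on its axis.
- horn_short: The shortest of three cut-off brass horn bells, standing on the wide flare with its narrow tube straight up. 70 mm high, flare 100 mm across at the bench, tube about 20 mm across, ending in a 23 mm collar. Loose; only to be pointed at, never touched. Origin: centre of the underside, on the bench; z up.
- horn_short_top (a point): Centre of the upper end of the tube of the shortest of the three brass horn bells, 70 mm above the bench, on its axis.
- rec (a joint): Travel of the recorder's push button in m: 0 released, 0.006 fully down. Pressed straight down against a spring, about 4 N when fully down; it springs back by itself. It counts as pressed beyond 0.004.
- rec_top (a point): Centre of the top face of the round black push button, 40 mm across, in a low round grey housing (56 mm across, 12 mm high; the button stands up to 22 mm above the bench) fixed on the bench at the right of the horns (as seen by the robot). Moves down with the button; z up.
- mouthpiece: Bystander: steel mouthpiece, 82 mm high, 27 mm across, standing by the tallest horn. Origin under its centre.
- piston: Bystander: slim steel valve piston, 90 mm high, 17 mm across, standing by the middle-sized horn. Origin under its centre.
- slide: Bystander: flat U of brass tube, 90 x 40 mm, 12 mm high, lying by the shortest horn. Origin near its middle, on the bench.
- wirewheel: Bystander: wire brush wheel lying flat, 72 mm across, 20 mm high. Origin under its centre.
- hammer: Bystander: hammer lying on the bench, about 260 mm long, 26 mm high. Origin at mid-length, on the bench.
- paintbrush: Bystander: flat paintbrush with wooden handle, 178 x 50 mm, 15 mm high, lying. Origin at its steel ferrule, on the bench.
- tin: Bystander: plain steel tin, 72 mm across, 85 mm high, standing. Origin under its centre.
Things that resemble listed ones, but are neither listed nor needed, are in the scene too. What is shaped like the horn_tall but pink is not meant.

How it is judged:
By the outcome, as a careful person would: the job done as asked, in the order asked, and still so for the second after the job is handed in, with the robot touching nothing.
It also fails if it takes over 54 s, if anything falls off the work surface, if the arm or the gripper's body presses on something with over 40 N, if the wrist force passes 120 N, or if a joint passes its speed limit or range.

## Working session

There is one attempt and no reset: what is moved stays moved. The work goes in short steps, Python scripts to look and compute and a tool call to move; the robot and the scene stay as the last step left them, time stands still between calls to the robot, and variables do not carry over. Pictures are saved under pics/ and viewed, about 8 in all and at most 12, crops included, and the job is handed in when it is done.

Besides the shell and the picture viewer there is one more tool, called after ">>>" by a JSON object that holds its "method" and its "body", one argument or row to a line. move_arm: Moves the arm, as the interface text tells. Its arguments: {"type":"object","properties":{"moves":{"type":"array","items":{"type":"array"}}},"required":["moves"]}

```bash
mkdir -p pics; cat > h.py <<'E'
import numpy as np, cv2
from cell import *
def save(n,f):
    im=snapshot(n); cv2.imwrite('pics/'+f,im[:,:,::-1]); return im
def onplane(cam,uv,z):
    c=get_calibration(cam);K=np.array(c['intrinsics']);R=np.array(c['R']);t=np.array(c['t'])
    d=R.T@np.linalg.inv(K)@np.array([uv[0],uv[1],1.]);o=-R.T@t
    return o+d*(z-o[2])/d[2]
def proj(cam,X):
    c=get_calibration(cam);p=np.array(c['intrinsics'])@(np.array(c['R'])@np.array(X)+np.array(c['t']));return p[:2]/p[2]
E
python3 - <<'E'
from h import *
a=save('scene','a.png');b=save('side','b.png')
cv2.imwrite('pics/ab.png',cv2.resize(np.hstack([a,b])[:,:,::-1],(800,300)))
s=observe();print(s['t'],s['eef_pos'],s['ee_rot'],s['opening'])
for c in('scene','side'):
  for q in('horn_tall','horn_middle','horn_short','rec'):
    print(c,q,[(np.round(r['uv']),round(r['score'],2)) for r in search_frame(c,q)])
E
```

```text
0.1 [0.24315103 0.52081653 0.23090555] [ 8.43512848e-01  5.37108803e-01 -3.72296242e-04  2.65146499e-04] 0.08562920189566428
scene horn_tall [(array([413., 238.]), 0.73), (array([367., 291.]), 0.66), (array([472., 286.]), 0.56)]
scene horn_middle [(array([318., 233.]), 0.62)]
scene horn_short [(array([261., 269.]), 0.73)]
scene rec [(array([146., 261.]), 0.71), (array([262., 269.]), 0.42)]
side horn_tall [(array([212., 200.]), 0.64), (array([229., 168.]), 0.63), (array([401., 328.]), 0.59), (array([281., 202.]), 0.56)]
side horn_middle [(array([250., 244.]), 0.82), (array([338., 240.]), 0.48)]
side horn_short [(array([322., 261.]), 0.93)]
side rec [(array([404., 333.]), 0.86), (array([240., 189.]), 0.2)]
```

View pics/a.png

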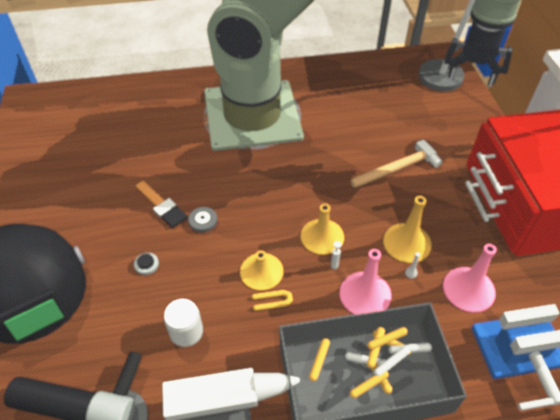

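View pics/b.png

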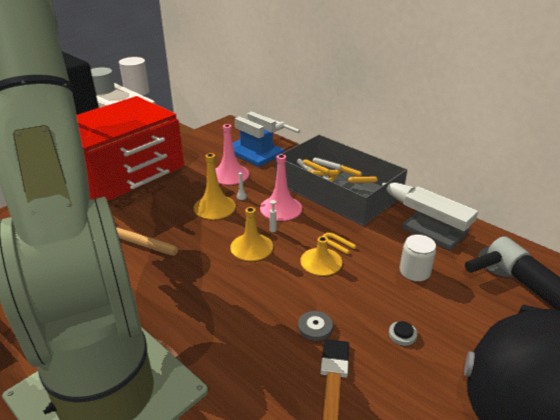

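The scene picture shows brass horns at about (413,238) tall, (322,230) middle and (261,269) short. The look-alikes at (367,291) and (472,286) are pink, so they are excluded. The button is at (146,261). In the side view the brass horns are at (212,190), (251,235) and (322,258), and the button is at (404,331). Next I'll measure the tops and check them in one enlarged crop.

```bash
python3 - <<'E'
from h import *
im=cv2.imread('pics/a.png');im2=cv2.imread('pics/b.png')
H=dict(tall=(.165,(413,238),(212,195)),middle=(.115,(318,233),(250,244)),short=(.07,(261,269),(322,261)))
for n,(h,ua,ub) in H.items():
  for cam,u,I in(('scene',ua,im),('side',ub,im2)):
    rs=trace(cam,'horn_'+n)
    r=min(rs,key=lambda r:np.hypot(*(np.array(r['uv'])-u)))
    m=np.array(r['mask']);v,c=np.nonzero(m);v0=v.min()
    # collar: top rows
    k=v<=v0+5; uv=(c[k].mean(), v0+3.)
    X=onplane(cam,uv,h); 
    print(n,cam,np.round(r['uv']),'top px',np.round(uv,1),X.round(4))
    cv2.drawMarker(I,tuple(int(round(q)) for q in uv),(0,0,255),0,5,1)
for cam,I in(('scene',im),('side',im2)):
  r=max(trace(cam,'rec_top'),key=lambda r:r['score']);m=np.array(r['mask'])
  v,c=np.nonzero(m);print('rec',cam,r['uv'],c.min(),c.max(),v.min(),v.max(),onplane(cam,r['uv'],.017).round(4))
  for u in [(146,257.5)] if cam=='scene' else [(404,328)]: print(onplane(cam,u,.022).round(4))
cv2.imwrite('pics/c.png',np.vstack([cv2.resize(im[180:300,120:440],(800,300),interpolation=2),cv2.resize(im2[145:285,180:440][:,:],(557,300),interpolation=2)[:,:557] if 0 else cv2.copyMakeBorder(cv2.resize(im2[145:345,185:435],(375,300),interpolation=2),0,0,0,425,0)]))
E
```

```text
tall scene [414. 236.] top px [420.3 199. ] [0.5296 0.3134 0.165 ]
tall side [212. 200.] top px [210.4 157. ] [0.521  0.3034 0.165 ]
middle scene [321. 233.] top px [324.9 207. ] [0.478  0.1115 0.115 ]
middle side [250. 245.] top px [250.2 210. ] [0.473  0.1091 0.115 ]
short scene [261. 270.] top px [261.4 254. ] [ 0.5524 -0.0486  0.07  ]
short side [323. 260.] top px [322.2 240. ] [ 0.5463 -0.0532  0.07  ]
rec scene [143.5, 262.3] 138 153 253 268 [ 0.4942 -0.3203  0.017 ]
[ 0.485  -0.3134  0.022 ]
rec side [402.0, 328.0] 394 412 321 338 [ 0.4868 -0.3127  0.017 ]
[ 0.4852 -0.3176  0.022 ]
```

View pics/c.png

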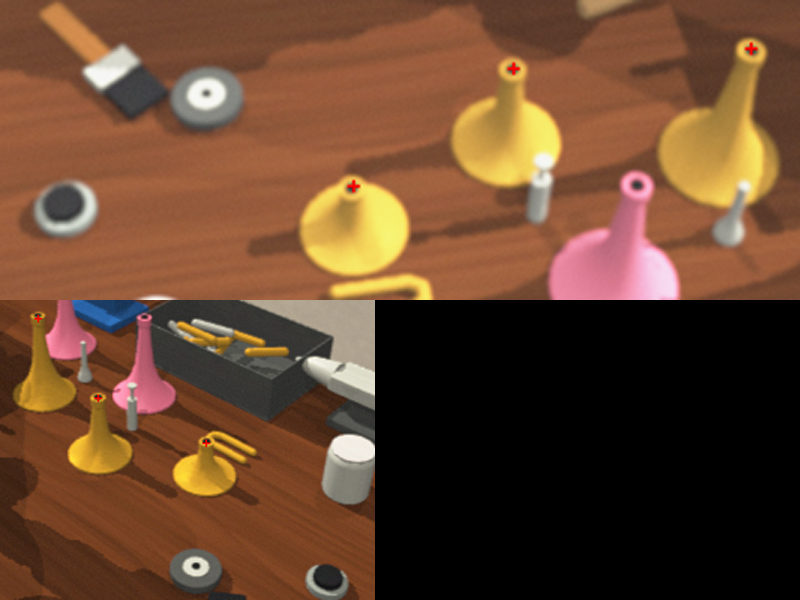

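The crop confirms it. The red marks sit on the three brass collars, and the horns with pink collars are the look-alikes. Next I'll shut the fingers and travel high towards the button.

>>> {"method": "move_arm", "body": {
  "moves": [
    [1, [-0.036, 0.041, -0.05], 0],
    [1, [-0.072, 0.082, -0.09], 0],
    [1, [-0.108, 0.124, -0.09], 0],
    [1, [-0.144, 0.165, -0.09], 0],
    [1, [-0.18, 0.206, -0.09], 0],
    [1, [-0.216, 0.247, -0.09], 0],
    [1, [-0.251, 0.289, -0.09], 0],
    [1, [-0.287, 0.33, -0.09], 0],
    [1, [-0.287, 0.33, -0.09], 0]
  ]
}}

```text
t: 2.02
eef_pos: [0.4219, 0.1179, 0.3214]
ee_rot: [0.845, 0.535, -0.0, 0.001]
force: [-0.0, 1.3, 0.4]
opening: 0.0002
```

>>> {"method": "move_arm", "body": {
  "moves": [
    [1, [-0.045, 0.031, 0], 0],
    [1, [-0.091, 0.062, 0], 0],
    [1, [-0.136, 0.092, 0], 0],
    [1, [-0.182, 0.123, 0], 0],
    [1, [-0.227, 0.154, 0], 0],
    [1, [-0.272, 0.184, 0.02], 0],
    [1, [-0.318, 0.215, 0.06], 0],
    [1, [-0.363, 0.246, 0.11], 0],
    [1, [-0.363, 0.246, 0.16], 0],
    [1, [-0.363, 0.246, 0.16], 0]
  ]
}}

```text
t: 3.28
eef_pos: [0.4875, -0.3147, 0.159]
ee_rot: [0.845, 0.534, -0.001, -0.002]
force: [-0.2, 0.4, 1.6]
opening: -0.0003
```

```bash
python3 - <<'E'
from h import *
from scipy.spatial.transform import Rotation as Ro
w=save('wrist','w1.png')
s=observe();print(s['t'],s['eef_pos'],s['qd'].max() if hasattr(s['qd'],'max') else 0)
p=np.array(s['eef_pos']);R=Ro.from_quat(s['ee_rot'])
for q in('rec','rec_top'):
  for r in trace('wrist',q)[:2]:
    v,c=np.nonzero(np.array(r['mask']));X=onplane('wrist',r['uv'],.022)
    print(q,r['score'],r['uv'],c.min(),c.max(),v.min(),v.max(),X.round(4),'tool',R.inv().apply(X-p).round(4))
E
```

```text
3.325 [ 0.48878941 -0.31464783  0.16190853] 0.02294032953126254
rec 0.6 [273.8, 193.4] 249 297 169 217 [ 0.4903 -0.3183  0.022 ] tool [-0.0026  0.0031  0.1399]
rec 0.51 [283.5, 12.9] 232 318 0 39 [ 0.3745 -0.2559  0.022 ] tool [ 0.0042 -0.1282  0.1401]
rec_top 0.79 [274.1, 193.0] 249 297 169 217 [ 0.4908 -0.3183  0.022 ] tool [-0.0024  0.0035  0.1399]
```

View pics/w1.png

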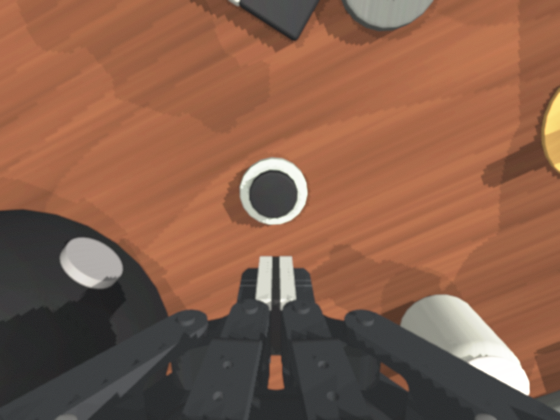

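The wrist view shows the black button in its pale ring at (274,193), within 4 mm of the tool axis. The mask at lower left and the tin at lower right are clear. Descending.

>>> {"method": "move_arm", "body": {
  "moves": [
    [1, [-0.002, 0.003, 0.04], 0],
    [1, [-0.002, 0.003, 0.08], 0],
    [1, [-0.002, 0.003, 0.11], 0],
    [1, [-0.002, 0.003, 0.13], 0],
    [1, [-0.002, 0.003, 0.135], 0],
    [1, [-0.002, 0.003, 0.14], 0],
    [1, [-0.002, 0.003, 0.143], 0],
    [1, [-0.002, 0.003, 0.145], 0],
    [1, [-0.002, 0.003, 0.146], 0],
    [1, [-0.002, 0.003, 0.146], 0]
  ]
}}

```text
t: 4.68
eef_pos: [0.4926, -0.3184, 0.0186]
ee_rot: [0.845, 0.535, 0.001, 0.002]
force: [3.0, -0.2, 2.3]
opening: -0.0002
```

```bash
python3 - <<'E'
from h import *
save('side','p.png')
s=observe();print(s['t'],s['eef_pos'],s['force'])
E
```

```text
4.725 [ 0.49250594 -0.3184067   0.01860547] [ 2.55799883 -0.66142796  2.48739533]
```

The tip is only about 3.4 mm into the travel, so I'll press further.

>>> {"method": "move_arm", "body": {
  "moves": [
    [1, [0, 0, 0.002], 0],
    [1, [0, 0, 0.004], 0],
    [1, [0, 0, 0.005], 0],
    [1, [0, 0, 0.005], 0]
  ]
}}

```text
t: 5.22
eef_pos: [0.4927, -0.3186, 0.0153]
ee_rot: [0.845, 0.535, 0.001, 0.002]
force: [-5.8, 4.7, 40.9]
opening: 0.0003
```

Force is 41 N at the fingertip, so the button is at its stop and fully pressed. Releasing and going up.

>>> {"method": "move_arm", "body": {
  "moves": [
    [1, [0, 0, -0.02], 0],
    [1, [0, 0, -0.07], 0],
    [1, [0, 0, -0.13], 0],
    [1, [0, 0, -0.19], 0],
    [1, [0, 0, -0.25], 0],
    [1, [0, 0, -0.305], 0],
    [1, [0, 0, -0.305], 0]
  ]
}}

```text
t: 6.1
eef_pos: [0.4919, -0.3182, 0.3236]
ee_rot: [0.845, 0.535, 0.002, 0.005]
force: [-0.2, -0.1, -0.9]
opening: 0.0001
```

>>> {"method": "move_arm", "body": {
  "moves": [
    [1, [0.056, -0.023, 0], 0],
    [1, [0.111, -0.046, 0], 0],
    [1, [0.167, -0.068, 0], 0],
    [1, [0.222, -0.091, 0], 0],
    [1, [0.278, -0.114, 0], 0],
    [1, [0.333, -0.137, 0], 0],
    [1, [0.389, -0.16, 0], 0],
    [1, [0.444, -0.182, 0], 0],
    [1, [0.5, -0.205, 0], 0],
    [1, [0.555, -0.228, 0], 0]
  ]
}}

```text
t: 7.35
eef_pos: [0.5227, 0.2826, 0.3195]
ee_rot: [0.845, 0.535, 0.001, 0.005]
force: [0.8, -0.6, 0.9]
opening: -0.0004
```

>>> {"method": "move_arm", "body": {
  "moves": [
    [1, [0.025, -0.01, 0], 0],
    [1, [0.025, -0.01, 0.02], 0],
    [1, [0.025, -0.01, 0.02], 0]
  ]
}}

```text
t: 7.72
eef_pos: [0.5238, 0.3089, 0.2975]
ee_rot: [0.845, 0.535, -0.001, 0.005]
force: [0.5, -0.6, 1.0]
opening: -0.0001
```

```bash
cat > wl.py <<'E'
import sys
from h import *
from scipy.spatial.transform import Rotation as Ro
n,h,f=sys.argv[1],float(sys.argv[2]),sys.argv[3]
w=save('wrist',f)
s=observe();p=np.array(s['eef_pos']);R=Ro.from_quat(s['ee_rot']);print(s['t'],p,s['force'])
print('tcp px',proj('wrist',p), 'below tcp at h',proj('wrist',[p[0],p[1],h]))
for r in trace('wrist','horn_'+n)[:3]:
    v,c=np.nonzero(np.array(r['mask']));print(r['score'],r['uv'],c.min(),c.max(),v.min(),v.max(),onplane('wrist',r['uv'],0).round(3))
E
python3 wl.py tall .165 w2.png
```

```text
7.775 [0.52427231 0.30886634 0.29872456] [0.03668201 0.5278978  0.98064475]
tcp px [278.80585916 273.76204968] below tcp at h [278.22833588 192.36789466]
0.96 [410.4, 240.0] 357 475 188 311 [0.699 0.419 0.   ]
0.95 [279.5, 157.5] 234 329 111 210 [0.527 0.31  0.   ]
0.57 [217.5, 279.6] 184 259 245 319 [0.642 0.163 0.   ]
```

View pics/w2.png

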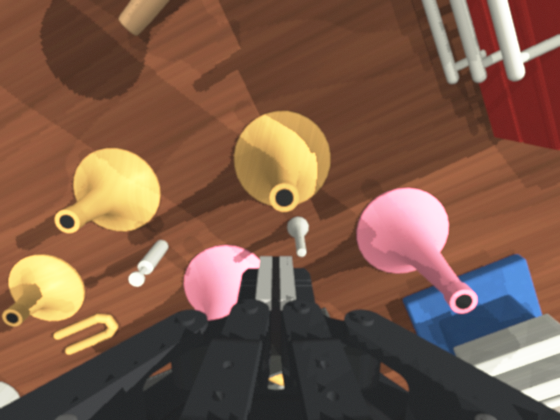

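The wrist view shows the tall brass horn's tube end at (284,197), directly below the tool. The middle-sized horn's is at (67,221) and the short one's at (12,317). The pink look-alikes are at (463,300) and (225,280).

```bash
python3 - <<'E'
from h import *
from scipy.spatial.transform import Rotation as Ro
s=observe();p=np.array(s['eef_pos']);R=Ro.from_quat(s['ee_rot'])
for u,h in(((284.5,197),.165),((67,221),.115),((12,317),.07)):
    X=onplane('wrist',u,h);print(X.round(4),R.inv().apply(X-p).round(4))
E
```

```text
[0.5304 0.3118 0.165 ] [0.0056 0.0029 0.1344]
[0.4769 0.1083 0.115 ] [-0.201   0.0412  0.1855]
[ 0.5527 -0.0542  0.07  ] [-0.3152  0.1788  0.2322]
```

>>> {"method": "move_arm", "body": {
  "moves": [
    [1, [0.004, 0.003, 0.03], 0],
    [1, [0.004, 0.003, 0.06], 0],
    [1, [0.004, 0.003, 0.085], 0],
    [1, [0.004, 0.003, 0.098], 0],
    [1, [0.004, 0.003, 0.103], 0],
    [1, [0.004, 0.003, 0.103], 0],
    [1, [0.004, 0.003, 0.103], 0]
  ]
}}

```text
t: 8.7
eef_pos: [0.5299, 0.3106, 0.1972]
ee_rot: [0.845, 0.535, 0.002, 0.005]
force: [-0.1, 0.2, -0.0]
opening: 0.0003
```

```bash
python3 - <<'E'
from h import *
w=save('wrist','w3.png');a=snapshot('scene');b=snapshot('side')
s=observe();p=np.array(s['eef_pos']);print(s['t'],p,s['ee_rot'],s['force'])
u=proj('wrist',[p[0],p[1],.165]);print('wrist below tcp',u, proj('wrist',p))
for cam,I in(('scene',a),('side',b)):print(cam,proj(cam,p),proj(cam,[p[0],p[1],.165]))
x,y=map(int,proj('scene',p));x2,y2=map(int,proj('side',p))
f=lambda I,x,y:cv2.resize(I[y-45:y+45,x-40:x+40],(265,300),interpolation=2)
cv2.imwrite('pics/d.png',np.hstack([f(a,x,y),f(b,x2,y2),cv2.resize(w[130:290,210:350],(262,300),interpolation=2)])[:,:,::-1])
E
```

```text
8.85 [0.52980216 0.31057531 0.19692341] [0.84508117 0.53461426 0.00130261 0.00487001] [-0.29089667  0.79254242 -0.13902178]
wrist below tcp [278.4824597  244.33210615] [278.79578208 273.78938915]
scene [422.03574266 189.82418522] [419.09808844 199.23432026]
side [210.18914118 143.88874264] [211.14369863 154.89708517]
```

View pics/d.png

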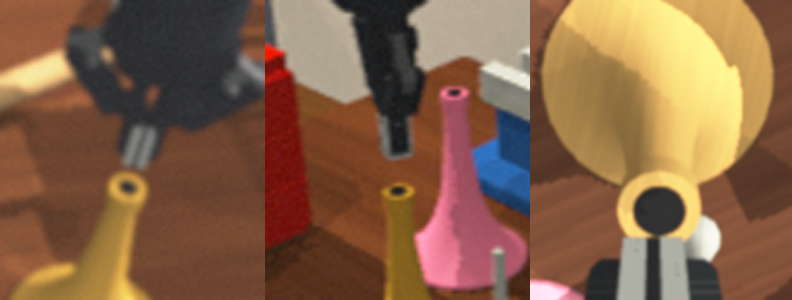

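The shut fingers are centred over the tall brass horn's collar in all three views. The wrist view puts the collar at (279,242) against (278.5,244) expected, a gap of about 3 cm. Now I'll hold.

>>> {"method": "move_arm", "body": {
  "moves": [
    [1, [0, 0, 0], 0],
    [1, [0, 0, 0], 0],
    [1, [0, 0, 0], 0],
    [1, [0, 0, 0], 0],
    [1, [0, 0, 0], 0],
    [1, [0, 0, 0], 0],
    [1, [0, 0, 0], 0],
    [1, [0, 0, 0], 0],
    [1, [0, 0, 0], 0],
    [1, [0, 0, 0], 0]
  ]
}}

```text
t: 10.1
eef_pos: [0.5298, 0.3106, 0.1969]
ee_rot: [0.845, 0.535, 0.001, 0.005]
force: [-0.7, 0.1, 0.3]
opening: 0.0001
```

>>> {"method": "move_arm", "body": {
  "moves": [
    [1, [0, 0, 0], 0],
    [1, [0, 0, 0], 0],
    [1, [0, 0, 0], 0],
    [1, [0, 0, 0], 0],
    [1, [0, 0, 0], 0],
    [1, [0, 0, 0], 0],
    [1, [0, 0, 0], 0],
    [1, [0, 0, 0], 0],
    [1, [0, 0, 0], 0],
    [1, [0, 0, 0], 0]
  ]
}}

```text
t: 11.35
eef_pos: [0.5298, 0.3106, 0.1969]
ee_rot: [0.845, 0.535, 0.001, 0.005]
force: [0.2, 0.1, 0.3]
opening: -0.0002
```

>>> {"method": "move_arm", "body": {
  "moves": [
    [1, [0, 0, -0.02], 0],
    [1, [0, 0, -0.06], 0],
    [1, [0, 0, -0.1], 0],
    [1, [0, 0, -0.125], 0],
    [1, [0, 0, -0.125], 0]
  ]
}}

```text
t: 11.98
eef_pos: [0.5292, 0.3117, 0.3234]
ee_rot: [0.845, 0.535, 0.003, 0.005]
force: [-0.2, -0.3, -0.4]
opening: -0.0001
```

>>> {"method": "move_arm", "body": {
  "moves": [
    [1, [-0.045, 0.025, 0], 0],
    [1, [-0.091, 0.05, 0], 0],
    [1, [-0.136, 0.075, 0], 0],
    [1, [-0.182, 0.101, 0], 0],
    [1, [-0.227, 0.126, 0], 0],
    [1, [-0.272, 0.151, 0], 0],
    [1, [-0.318, 0.176, 0], 0],
    [1, [-0.318, 0.176, 0.05], 0],
    [1, [-0.318, 0.176, 0.1], 0],
    [1, [-0.318, 0.176, 0.1], 0]
  ]
}}

```text
t: 13.22
eef_pos: [0.5515, -0.0516, 0.223]
ee_rot: [0.845, 0.535, 0.0, 0.003]
force: [0.8, 0.4, 0.2]
opening: -0.0003
```

```bash
python3 wl.py short .07 w4.png
```

```text
13.275 [ 0.55269154 -0.0516046   0.22545244] [0.88585003 1.11848615 0.97850649]
tcp px [278.72864094 273.77425041] below tcp at h [277.54237389 185.42034521]
0.88 [278.1, 169.7] 228 325 121 217 [ 0.556 -0.052  0.   ]
0.2 [160.2, 322.5] 143 192 305 390 [ 0.663 -0.256  0.   ]
```

View pics/w4.png

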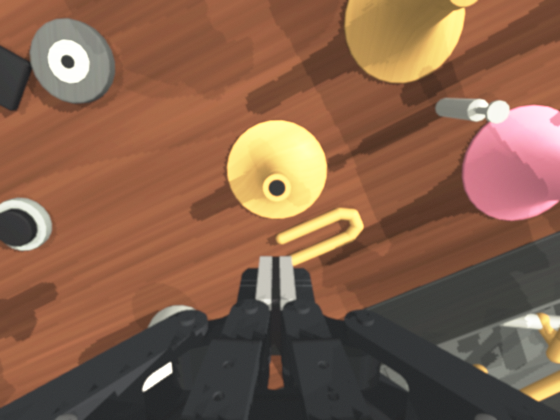

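The wrist view shows the short horn's tube end at (277,188) against (277.5,185) expected, so the tool is within 2–3 mm. The button at (20,223) shows released. Descending.

>>> {"method": "move_arm", "body": {
  "moves": [
    [1, [0, 0.002, 0.04], 0],
    [1, [0, 0.002, 0.08], 0],
    [1, [0, 0.002, 0.105], 0],
    [1, [0, 0.002, 0.118], 0],
    [1, [0, 0.002, 0.124], 0],
    [1, [0, 0.002, 0.124], 0],
    [1, [0, 0.002, 0.124], 0],
    [1, [0, 0.002, 0.124], 0]
  ]
}}

```text
t: 14.32
eef_pos: [0.5567, -0.0532, 0.1033]
ee_rot: [0.845, 0.535, 0.003, 0.005]
force: [0.5, -0.4, 0.4]
opening: -0.0003
```

```bash
python3 - <<'E'
from h import *
w=save('wrist','w5.png');a=snapshot('scene');b=snapshot('side')
s=observe();p=np.array(s['eef_pos']);print(s['t'],p,s['ee_rot'],s['force'])
print('wrist below tcp',proj('wrist',[p[0],p[1],.07]))
x,y=map(int,proj('scene',p));x2,y2=map(int,proj('side',p))
f=lambda I,x,y:cv2.resize(I[y-45:y+45,x-40:x+40],(265,300),interpolation=2)
cv2.imwrite('pics/e.png',np.hstack([f(a,x,y),f(b,x2,y2),cv2.resize(w[130:290,210:350],(262,300),interpolation=2)])[:,:,::-1])
E
```

```text
14.475 [ 0.55655485 -0.0531446   0.10295461] [0.84505973 0.53463874 0.00299329 0.0051489 ] [ 0.11038216 -0.27743911  0.49237905]
wrist below tcp [278.30054129 243.39142174]
```

View pics/e.png

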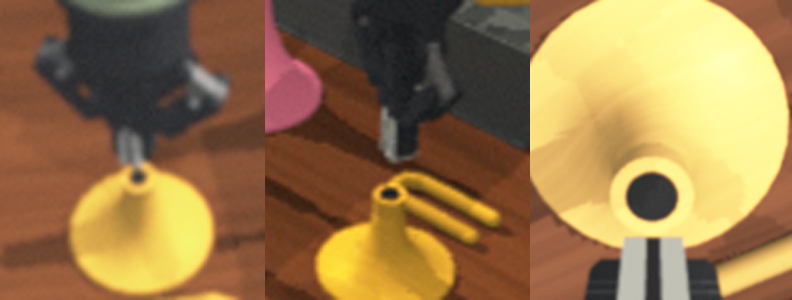

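The wrist view puts the collar at (275,235) against (278,243) expected, so the tool is about 4.5 mm too far along tool y. Correcting that, and lowering about 2 mm.

>>> {"method": "move_arm", "body": {
  "moves": [
    [1, [-0.001, -0.002, 0.001], 0],
    [1, [-0.002, -0.004, 0.002], 0],
    [1, [-0.002, -0.004, 0.002], 0],
    [1, [-0.002, -0.004, 0.002], 0],
    [1, [-0.002, -0.004, 0.002], 0],
    [1, [-0.002, -0.004, 0.002], 0],
    [1, [-0.002, -0.004, 0.002], 0],
    [1, [-0.002, -0.004, 0.002], 0]
  ]
}}

```text
t: 15.48
eef_pos: [0.5521, -0.0532, 0.1009]
ee_rot: [0.845, 0.535, 0.003, 0.005]
force: [-0.4, -0.1, -0.3]
opening: -0.0002
```

```bash
python3 - <<'E'
from h import *
w=save('wrist','w6.png')
s=observe();p=np.array(s['eef_pos']);print(s['t'],p,s['force'],np.abs(s['qd']).max())
print('below tcp',proj('wrist',[p[0],p[1],.07]))
g=cv2.cvtColor(w,cv2.COLOR_RGB2GRAY)[220:260,250:310]
n,l,st,c=cv2.connectedComponentsWithStats((g<60).astype('uint8'))
print([(st[i][4],c[i]+[250,220]) for i in range(1,n) if st[i][4]>50])
E
```

```text
15.525 [ 0.55209429 -0.05325176  0.1009233 ] [-0.0035873   0.45536994 -0.01657865] 0.0018965499536099007
below tcp [278.30992842 244.96072738]
[(np.int32(459), array([278.34422658, 244.37472767]))]
```

The bore centre at (278.3,244.4) now matches the expected (278.3,245.0), about 31 mm below the tips, and the arm is still. I'm handing in.

```bash
python3 -c "
from cell import *
print(finish_job())"
```

```text
the job is handed in; nothing more can be done
None
```

I pressed the recorder button, pointed at the tallest brass horn and held still there for about 2.5 s. I then travelled at about 0.32 m to the shortest horn and handed the job in at about 15.5 s, still pointing at it.

- **Button:** the first press stopped at about 3.4 mm, short of the 4 mm that counts. I pressed on to the stop at about 6 mm, where the fingertip force reached 41 N. That was well under the wrist limit of 120 N. The 40 N limit is for the arm and gripper body, and only the fingertips touched.
- **Tallest horn:** the fingertips were about 32 mm above the tube end and within about 2 mm of its centre, going by the wrist picture. The scene and side pictures also showed them over it.
- **Shortest horn:** the first approach was about 4.5 mm off centre, so I corrected it. The last check showed the fingertips within 1 mm of centre, about 31 mm above the tube, with the arm still and no contact force.
- **Position estimates:** the side camera placed the horn tops up to about 1 cm away from the other two cameras, so I relied on the wrist view.
- **Other things on the bench:** I saw nothing moved in the pictures I took, but I made no separate check of every item at the end.

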